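# Tip the natch tray and hold it over the mould

## Robot

A 7-joint arm with a two-finger parallel gripper is mounted at the origin on the work surface. World frame = base frame: x ahead of the robot, y to its left, z up, the work surface at z = 0. Lengths are in m, angles in rad, forces in N, time in s.
With the tool pointing down it reaches from about 0.425 to 1.025 m from the base axis. Payload 9.4 kg.
Tool frame: the origin (TCP) lies between the finger pads, 19 mm behind the fingertips; this is the grasp point; z points along the fingers, y is the line along which they close (so a half turn about z gives the same grasp; the last joint's range is limited). The gripper opens to 85 mm and grips with 20 to 120 N. Pads are 22 mm wide; open, the fingers measure 114 mm over their backs; the gripper's body (76 mm by 85 mm) begins 54 mm behind the grasp point. The pads swing forward as they close: fully open they stand 13 mm farther back than shut.
Start: joints at [-1.204, 0.599, -0.003, 1.599, 0.002, 0.943, -0.08], TCP at [0.311, 0.655, 0.25] pointing down, gripper open.
Joint ranges: [-2.57, 2.57], [-0.35, 1.97], [-1.29, 1.29], [0.11, 2.56], [-1.05, 4.19], [0.11, 1.86], [-2.63, 2.63]. Speed limits (rad/s): [2.22, 2.22, 3.01, 3.01, 3.14, 3.14, 3.14].

## Interface

Orientations are given as a 3x3 rotation matrix whose columns are the frame's x, y, z axes.
In Python, from rig import ctrl, imaging gives the robot as it stands (ctrl), with the cameras (imaging).
- The arm moves only by the shell command python3 steer.py 'ROWS' [FORCE]. ROWS is rows parted by semicolons, their numbers by spaces, 1 to 20 of them, each of 5 numbers: the finger opening in m, then dx, dy, dz in m, then a turn about the tool's z in rad; each row shifts and turns the commanded pose from where the row before left it, along the tool's axes as they then stand; what a row does not reach is not made up. A row lasts 1/10 s, in which the tool goes at most 0.05 m and 0.15 rad, less where a joint would pass 70% of its speed; a pose out of reach is approached as far as the arm can. The fingers move at their own pace and stop on an object; FORCE is the grip in N (left out, the last holds). Time passes only in rows, so rows that do not move let the fingers close. It prints the time, the measured TCP pose, the force, the opening and the grip force at its end.
- ctrl.get_state(): the state, without advancing time (a new reading comes with each control period).
- imaging.read_camera(name): name is "scene" or "side" or "wrist"; returns the picture (420x560x3 uint8, red, green, blue); there is no depth.
- imaging.camera_model(name): a dict with "fx", "fy", "cx", "cy" (pixels), "k1" (the pictures are not rectified: a ray, as slopes to the right and down, at radius r is drawn at 1 + k1 r^2 times it, then the intrinsics apply), "rvec" (rotation vector, rad) and "tvec" (3), from world to camera coordinates, as OpenCV has them; the wrist camera has in their place "mount" (4x4, takes a point from camera to tool coordinates, whose origin is the TCP and whose axes are the flange's). Camera axes: x right, y down, z forward; pixel columns grow to the right and rows downward; lengths in m; the calibration is good to about 2 mm. A picture is of the moment at which its call begins: read the wrist's pose just before it. camera_model takes no time and is no camera call.
- ctrl.close_job(): hands the job in; it is judged then, once.
The state is a dict: "time": time; "joint_pos": joint angles; "joint_velocities": joint speeds; "joint_torque": joint torques, N m; "position": TCP position; "tcp_rot": TCP orientation; "ft_force": force on the tool from outside, world axes, zero at the start; "ft_torque": the same for the moment, N m; "gripper_width": finger opening in m; "grip_force": force on a finger pad.
Only numpy, scipy, OpenCV 4.12 (cv2) and the standard library are available. Lean on these libraries where they do the work, as an engineer would, in place of code of your own. Each camera call takes 0.05 s, during which the arm holds its last target. There are 200 camera calls.

## Task

The four brass natches in the blue tray are wanted at the white plaster half-mould. Lift the tray by the bar of its hoop handle with a light grip, since the plastic is thin, bring the corner with the pouring lip over the middle of the mould and tip the tray towards that corner until all four natches have slid together into it. Finish while still holding the tray there, tipped and still, with that corner a hand's breadth above the mould, so that I can pick them out; do not touch the fresh mould, spill a natch or disturb the other things on the bench.

Things in the scene. Friction and masses are not known exactly. Their poses are not given: they have to be found in the camera images.
- tray: open blue plastic natch tray, 200 (x) x 140 (y) x 45 mm high, 3 mm walls and floor, 0.32 kg empty, with a white hoop handle across its middle. Origin: centre of its underside, z up. Only its corner at -x, +y is cut off at 45 degrees (over 30 mm) and carries the pouring lip, a tongue flaring 20 mm out and up, from 31 to 44 mm high
- tray_grip (a point): middle of the handle's level bar, 118 mm above the tray's underside, on its middle axis. The bar runs 148 mm along the tray's y, is 14 mm wide (tray x), 18 mm tall and free all round. Thin plastic: it cracks if the fingers press on it with more than 100 N in all (both fingers added, weight included); 25 to 35 N per finger holds firmly and is safe
- tray_lip (a point): point on the tray's inner floor at the middle of the cut corner's wall, under the pouring lip: at x = -82.5, y = +52.5, z = +3 mm in the tray's frame. It is (to 3 mm) the tray's lowest point when it is tipped towards that corner
- tray_in (a point): centre of the tray's inner floor, 3 mm above the middle of its underside
- mould_top (a point): centre of the top face of the half-mould, 57 mm above the bench: a white plaster block 170 (x) x 130 (y) x 45 mm on a plywood batt 190 x 150 x 12 mm, with a round dish hollow in the middle and four natch holes at its corners; axes as the block's sides. It stands fixed
- mould: the half-mould with its batt; origin at the centre of the batt's underside, on the bench
- natch1: brass natch, one of four: a short cylinder 22 mm across, 10 mm high (socket in its top), 28 g, loose and flat on the tray's floor; origin: centre of its underside. Friction on the tray about 0.2: it starts to slide at about 13 degrees; to run along a wall into the corner it needs 30 to 40 degrees of tilt, equally towards the tray's -x and +y
- natch2: brass natch, one of four: a short cylinder 22 mm across, 10 mm high (4 mm pip on top), 28 g, loose and flat on the tray's floor; origin: centre of its underside. Friction on the tray about 0.2: it starts to slide at about 13 degrees; to run along a wall into the corner it needs 30 to 40 degrees of tilt, equally towards the tray's -x and +y
- natch3: brass natch, one of four: a short cylinder 22 mm across, 10 mm high (socket in its top), 28 g, loose and flat on the tray's floor; origin: centre of its underside. Friction on the tray about 0.2: it starts to slide at about 13 degrees; to run along a wall into the corner it needs 30 to 40 degrees of tilt, equally towards the tray's -x and +y
- natch4: brass natch, one of four: a short cylinder 22 mm across, 10 mm high (4 mm pip on top), 28 g, loose and flat on the tray's floor; origin: centre of its underside. Friction on the tray about 0.2: it starts to slide at about 13 degrees; to run along a wall into the corner it needs 30 to 40 degrees of tilt, equally towards the tray's -x and +y
- brush: bystander: flat paint brush, 200 x 54 x 16 mm, lying along its x; origin at the underside's middle
- offcut: bystander: plaster offcut block 70 x 48 x 30 mm; origin at the underside's middle
- tape: bystander: roll of tape, 96 mm across, 24 mm high; origin at the underside's middle
- soap: bystander: jar of mould soap, 72 mm across, 110 mm high; origin at the underside's middle
- rasp: bystander: blue plaster rasp, 260 mm along its x, 42 mm wide, 36 mm high; origin at the underside's middle
- mallet: bystander: rubber mallet, 280 mm along its x, 60 mm high; origin at the underside's middle
- sander: bystander: dark wooden sanding block 110 x 60 x 32 mm; origin at the underside's middle

How it is judged:
At the end, for the whole second after the job is handed in: Tray held by the middle of its bar (TCP within 25 mm), still, tilted 17 to 60 degrees; all four natch centres within 70 mm of the lip corner point, which is within 60 mm horizontally of the mould centre and 30 to 150 mm above its top (distance between each of natch1, natch2, natch3, natch4 and tray_lip below 0.07 m and angle between tray's own z axis and vertical between 0.3 and 1.05 rad and horizontal distance between tray_lip and mould_top below 0.06 m and height (world z) of tray_lip between 0.087 and 0.207 m and distance between the grasp point and tray_grip below 0.025 m and contact force between the fingers and tray above 3 N and linear speed of each of tray, natch1, natch2, natch3, natch4 below 0.03 m/s); the arm keeps its last pose, push and grip.
It fails at once if the fingers press on the tray with more than 100 N in all (contact force between the fingers and tray above 100 N).
It fails at once if anything touches the half-mould (over 1 N) (contact force between anything else and mould above 1 N).
It fails at once if a natch leaves the tray (distance between any of natch1, natch2, natch3, natch4 and tray_in above 0.135 m).
It fails at once if a bystander is shifted by more than 25 mm (distance of any of brush, offcut, tape, soap, rasp, mallet, sander from where it was at the start of the episode above 0.025 m).
It also fails if it takes over 51 s, if anything falls off the work surface, if the arm or the gripper's body presses on something with over 40 N, if the wrist force passes 120 N, or if a joint passes its speed limit or range.

## Working session

There is one attempt and no reset: what is moved stays moved. The work goes in short steps, Python scripts to look and compute and a shell command to move; the robot and the scene stay as the last step left them, time stands still between calls to the robot, and variables do not carry over. Pictures are saved under pics/ and viewed, at most 10 in all, crops included, and the job is handed in when it is done.

```bash
ls; mkdir -p pics
python3 - <<'E'
from rig import ctrl, imaging
import cv2,numpy as np
s=ctrl.get_state();print(s)
for n in("scene","side"):
    im=imaging.read_camera(n);cv2.imwrite(f"pics/{n}0.png",im[:,:,::-1]);print(imaging.camera_model(n))
print(imaging.camera_model("wrist"))
E
```

```text
pics
rig.py
steer.py
{'time': 0.0, 'joint_pos': array([-1.20370461,  0.60017642, -0.00253982,  1.60012373,  0.00180848,
        0.94292143, -0.07978588]), 'joint_velocities': array([-1.80188583e-03, -6.94259367e-04,  1.30505735e-05, -3.18904350e-04,
        1.28181590e-03,  2.08135100e-04,  1.23272911e-03]), 'joint_torque': array([-3.92166030e-04, -7.76439357e+01,  1.56441148e+00, -2.58024251e+01,
        1.22362655e-02,  8.69785639e-03, -5.21853025e-06]), 'position': array([0.31111566, 0.65435703, 0.24908213]), 'tcp_rot': array([[-9.03162267e-01,  4.29298979e-01, -5.53440613e-04],
       [ 4.29299307e-01,  9.03160985e-01, -1.52988511e-03],
       [-1.56932144e-04, -1.61932617e-03, -9.99998677e-01]]), 'ft_force': array([ 0.38417177, -0.58802164, -0.02789966]), 'ft_torque': array([-0.04374211,  0.01185503, -0.02468204]), 'grip_force': 0.0, 'gripper_width': 0.0857722658544302}
{'fx': 532.1362811164014, 'fy': 532.1362811164014, 'cx': 282.71751994552886, 'cy': 213.33913548904704, 'k1': -0.08751083173974167, 'rvec': array([ 1.80847798,  1.84999363, -0.68888502]), 'tvec': array([ 0.01390072, -0.35442321,  2.16116812])}
{'fx': 404.7175021972654, 'fy': 404.7175021972654, 'cx': 276.2986304305973, 'cy': 216.0340801564622, 'k1': -0.06262060315832269, 'rvec': array([ 2.45303628, -0.08282696,  0.0518756 ]), 'tvec': array([-0.58570752,  0.0906611 ,  1.22660563])}
{'fx': 305.3890745684542, 'fy': 305.3890745684542, 'cx': 278.7062535408857, 'cy': 209.16827037883826, 'k1': 0.010583155231650501, 'mount': array([[-5.27327825e-05, -9.63580166e-01, -2.67419634e-01,
         6.70145570e-02],
       [ 9.99999998e-01, -4.30132592e-05, -4.22035541e-05,
        -3.93258376e-05],
       [ 2.91639176e-05, -2.67419636e-01,  9.63580167e-01,
        -1.23020746e-01],
       [ 0.00000000e+00,  0.00000000e+00,  0.00000000e+00,
         1.00000000e+00]])}
```

View pics/scene0.png

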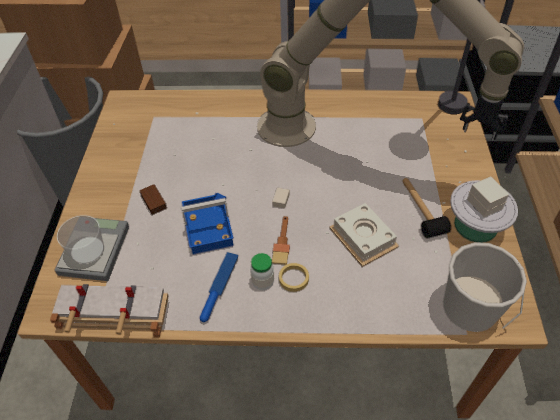

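View pics/side0.png

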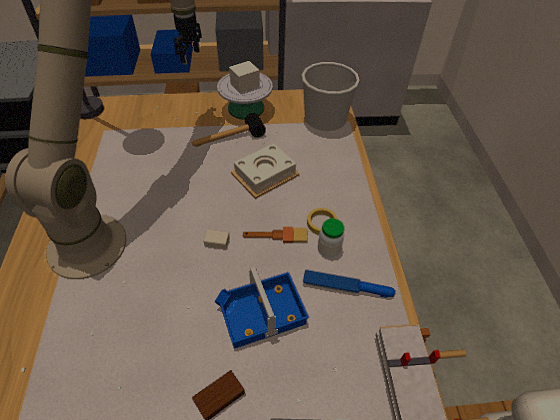

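The scene view shows the tray around px (207,222) with its bar on the upper side, and the mould around (365,232). The side view shows the tray around (265,310) with the lip at (222,298), and the mould at (265,170). I'll measure both in crops.

```bash
cat > h.py <<'E'
import numpy as np,cv2
from rig import ctrl, imaging
def cam(n,s=None):
    m=imaging.camera_model(n);K=(m["fx"],m["fy"],m["cx"],m["cy"],m["k1"])
    if n=="wrist":
        s=s or ctrl.get_state();T=np.eye(4);T[:3,:3]=s["tcp_rot"];T[:3,3]=s["position"];T=T@m["mount"]
        return K,T[:3,:3],T[:3,3]
    R=cv2.Rodrigues(m["rvec"])[0];return K,R.T,-R.T@m["tvec"]
def ray(c,uv):
    K,R,o=c
    A=np.array([[K[0],0,K[2]],[0,K[1],K[3]],[0,0,1]])
    p=cv2.undistortPoints(np.array([[uv]],float),A,np.array([K[4],0,0,0]))[0,0]
    d=R@np.array([*p,1]);return o,d
def plane(c,uv,z):
    o,d=ray(c,uv);return o+d*(z-o[2])/d[2]
def proj(c,P):
    K,R,o=c;q=R.T@(np.array(P)-o);a=q[:2]/q[2];a=a*(1+K[4]*(a@a));return np.array([K[0]*a[0]+K[2],K[1]*a[1]+K[3]])
def two(c1,u1,c2,u2):
    o1,d1=ray(c1,u1);o2,d2=ray(c2,u2);d1/=np.linalg.norm(d1);d2/=np.linalg.norm(d2)
    t=np.linalg.lstsq(np.c_[d1,-d2],o2-o1,rcond=None)[0];a,b=o1+d1*t[0],o2+d2*t[1];return (a+b)/2,np.linalg.norm(a-b)
E
python3 - <<'E'
from h import *
a=cv2.imread("pics/scene0.png");b=cv2.imread("pics/side0.png")
C=[cv2.resize(x,(400,300),interpolation=cv2.INTER_CUBIC) for x in (a[180:270,160:280],a[190:280,310:430],b[255:360,200:340],b[135:210,215:315])]
cv2.imwrite("pics/crops.png",np.vstack([np.hstack(C[:2]),np.hstack(C[2:])]))
s,d=cam("scene"),cam("side")
for n,u,v,z in(("tray",(207,225),(265,315),.01),("mould",(365,232),(265,167),.057),("brush",(284,240),(275,235),.01),("offcut",(281,198),(217,239),.03),("tape",(294,277),(321,221),.02),("soap",(262,262),(333,228),.11),("rasp",(220,286),(349,285),.03),("mallet",(427,207),(230,132),.03),("sander",(153,198),(219,396),.03)):
    print(n,plane(s,u,z).round(3),plane(d,v,z).round(3))
E
```

```text
tray [ 0.525 -0.259  0.01 ] [ 0.537 -0.267  0.01 ]
mould [0.584 0.274 0.057] [0.566 0.253 0.057]
brush [0.585 0.008 0.01 ] [ 0.583 -0.002  0.01 ]
offcut [ 0.416 -0.007  0.03 ] [ 0.407 -0.021  0.03 ]
tape [0.738 0.044 0.02 ] [0.731 0.037 0.02 ]
soap [ 0.744 -0.052  0.11 ] [ 0.742 -0.062  0.11 ]
rasp [ 0.781 -0.185  0.03 ] [ 0.775 -0.202  0.03 ]
mallet [0.451 0.501 0.03 ] [0.446 0.48  0.03 ]
sander [ 0.421 -0.463  0.03 ] [ 0.418 -0.475  0.03 ]
```

View pics/crops.png

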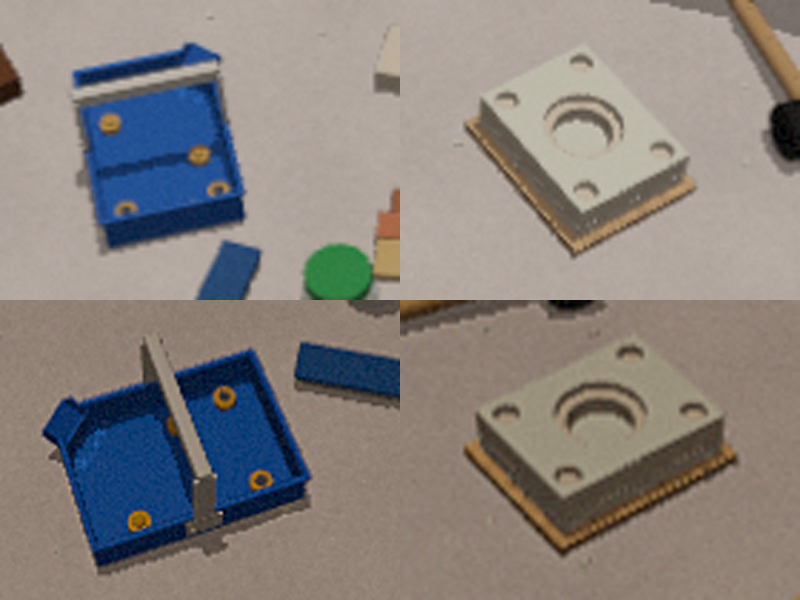

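The crops show the tray nearly aligned with the world, with the cut corner towards the robot and +y. Its bar ends are at scene crop (75,95) and (218,74). The mould is turned about 45°, with its natch holes clear in both views.

Run:
```python
from h import *
s,d=cam("scene"),cam("side")
S1=lambda p:(160+p[0]/3.3333,180+p[1]/3.3333)
S2=lambda p:(310+p[0]/3.3333,190+p[1]/3.3333)
D1=lambda p:(200+p[0]/2.857,255+p[1]/2.857)
D2=lambda p:(215+p[0]/4,135+p[1]/4)
print("mould",plane(s,S2((184,124)),.057),plane(d,D2((200,112)),.057),two(s,S2((184,124)),d,D2((200,112))))
for p in((181,62),(262,149),(186,187),(107,98)):print(plane(s,S2(p),.057).round(3))
print("barL",two(s,S1((74,86)),d,D1((203,173))),"barR",two(s,S1((218,66)),d,D1((150,38))))
for p in ((73,70),(107,228),(243,204)):print("rim",plane(s,S1(p),.045).round(3))
for p in ((98,251),(308,177),(253,52)):print("rimside",plane(d,D1(p),.045).round(3))
for p in ((110,123),(199,155),(218,189),(125,209)):print("natch",plane(s,S1(p),.013).round(3))
```

```text
mould [0.56398752 0.27571372 0.057     ] [0.56753552 0.27260534 0.057     ] (array([0.56639201, 0.27438497, 0.05745232]), np.float64(0.003890800930591413))
[0.484 0.278 0.057]
[0.594 0.35  0.057]
[0.641 0.272 0.057]
[0.532 0.201 0.057]
barL (array([ 0.54641158, -0.32444684,  0.1317374 ]), np.float64(0.007788166737649574)) barR (array([ 0.50871202, -0.18639763,  0.12178275]), np.float64(0.0040392612844071816))
rim [ 0.447 -0.352  0.045]
rim [ 0.65  -0.288  0.045]
rim [ 0.619 -0.157  0.045]
rimside [ 0.456 -0.354  0.045]
rimside [ 0.647 -0.297  0.045]
rimside [ 0.609 -0.162  0.045]
natch [ 0.492 -0.311  0.013]
natch [ 0.533 -0.213  0.013]
natch [ 0.577 -0.19   0.013]
natch [ 0.603 -0.281  0.013]
```

Rows can only turn the tool about its own z, so I need to find how the arm behaves at the edge of its reach. I'll test that unloaded, going up.

```bash
python3 steer.py '0.085 0 0 -0.05 0; 0.085 0 0 -0.05 0; 0.085 0 0 -0.05 0; 0.085 0 0 -0.05 0; 0.085 0 0 -0.05 0; 0.085 0 0 -0.05 0; 0.085 0 0 -0.05 0; 0.085 0 0 -0.05 0'; python3 -c "
from h import *
s=ctrl.get_state();print(s['joint_pos'].round(3))"
```

```text
time: 0.9
position: [0.3111, 0.6541, 0.652]
tcp_rot: [[-0.903, 0.429, 0.0], [0.429, 0.903, -0.0], [-0.0, -0.0, -1.0]]
ft_force: [0.8, 1.4, 0.4]
gripper_width: 0.0851
grip_force: 0.0
[-1.222  0.466  0.035  0.881 -0.016  1.795 -0.067]
```

```bash
python3 steer.py '0.085 0 0 -0.05 0; 0.085 0 0 -0.05 0; 0.085 0 0 -0.05 0; 0.085 0 0 -0.05 0'; python3 -c "
from h import *
s=ctrl.get_state();print(s['joint_pos'].round(3),s['tcp_rot'].round(3))"
```

```text
time: 1.3
position: [0.2902, 0.6121, 0.7647]
tcp_rot: [[-0.903, 0.426, 0.055], [0.429, 0.895, 0.117], [0.001, 0.13, -0.992]]
ft_force: [-0.9, -0.2, 0.4]
gripper_width: 0.085
grip_force: 0.0
[-1.371  0.372  0.318  0.792 -0.126  1.862  0.002] [[-0.903  0.426  0.055]
 [ 0.429  0.895  0.117]
 [ 0.001  0.13  -0.992]]
```

It does trade orientation at the limit, with the fingers leaning outward. Next I'll see whether the lean persists when I move back down.

```bash
python3 steer.py '0.085 0 0 0.05 0; 0.085 0 0 0.05 0; 0.085 0 0 0.05 0; 0.085 0 0 0.05 0'; python3 -c "
from h import *
s=ctrl.get_state();print(s['joint_pos'].round(3),s['tcp_rot'].round(3))"
```

```text
time: 1.7
position: [0.3011, 0.6351, 0.564]
tcp_rot: [[-0.903, 0.426, 0.054], [0.429, 0.896, 0.117], [0.002, 0.129, -0.992]]
ft_force: [0.7, 1.0, 0.6]
gripper_width: 0.0851
grip_force: 0.0
[-1.398  0.35   0.291  1.29  -0.101  1.386  0.009] [[-0.903  0.426  0.054]
 [ 0.429  0.896  0.117]
 [ 0.002  0.129 -0.992]]
```

The lean persists, so I can build up tilt in the air with the tray. For grasping I want the tool upright, so I'll try the inner limit at low height to lean it back.

```bash
python3 steer.py '0.085 0 0 0.05 0; 0.085 0 0 0.05 0; 0.085 0 0 0.05 0; 0.085 0 0 0.05 0; 0.085 0 0 0.05 0; 0.085 0 0 0.05 0; 0.085 0 -0.05 0 0; 0.085 0 -0.05 0 0; 0.085 0 -0.05 0 0; 0.085 0 -0.05 0 0; 0.085 0 -0.05 0 0; 0.085 0 -0.05 0 0; 0.085 0 -0.05 0 0'; python3 -c "
from h import *
s=ctrl.get_state();print(s['joint_pos'].round(3))"
```

```text
time: 3.0
position: [0.1677, 0.3552, 0.223]
tcp_rot: [[-0.903, 0.426, 0.054], [0.429, 0.895, 0.117], [0.002, 0.129, -0.992]]
ft_force: [-0.4, 0.8, -0.3]
gripper_width: 0.0853
grip_force: 0.0
[-1.495  0.214  0.25   2.439 -0.106  0.368 -0.031]
```

```bash
python3 steer.py '0.085 0 -0.05 0 0; 0.085 0 -0.05 0 0; 0.085 0 -0.04 0 0'; python3 -c "
from h import *
s=ctrl.get_state();print(s['joint_pos'].round(3))"
```

```text
time: 3.3
position: [0.1348, 0.2867, 0.2021]
tcp_rot: [[-0.908, 0.419, 0.03], [0.42, 0.907, 0.041], [-0.01, 0.05, -0.999]]
ft_force: [-0.2, 0.8, -0.2]
gripper_width: 0.0848
grip_force: 0.0
[-1.227  0.199 -0.124  2.545  0.129  0.355 -0.33 ]
```

```bash
python3 steer.py '0.085 0 -0.03 0 0'; python3 -c "
from h import *
s=ctrl.get_state();print(s['joint_pos'].round(3))"
```

```text
time: 3.4
position: [0.1314, 0.2772, 0.198]
tcp_rot: [[-0.907, 0.42, 0.022], [0.42, 0.907, 0.019], [-0.012, 0.026, -1.0]]
ft_force: [0.2, 0.1, -0.3]
gripper_width: 0.0848
grip_force: 0.0
[-1.066  0.215 -0.318  2.547  0.232  0.377 -0.455]
```

```bash
python3 steer.py '0.085 0 0.05 -0.03 0; 0.085 0 0.05 -0.03 0; 0.085 0 0.05 -0.03 0; 0.085 -0.045 -0.008 0 0; 0.085 -0.045 -0.008 0 0; 0.085 -0.045 -0.008 0 0; 0.085 -0.045 -0.008 0 0; 0.085 -0.045 -0.008 0 0; 0.085 -0.045 -0.008 0 0; 0.085 -0.045 -0.008 0 0; 0.085 -0.045 -0.008 0 0' && python3 steer.py '0.085 -0.022 -0.04 0 0; 0.085 -0.022 -0.04 0 0; 0.085 -0.022 -0.04 0 0; 0.085 -0.022 -0.04 0 0; 0.085 -0.022 -0.04 0 0; 0.085 -0.022 -0.04 0 0; 0.085 -0.022 -0.04 0 0; 0.085 -0.022 -0.04 0 0; 0.085 -0.022 -0.04 0 0; 0.085 -0.022 -0.04 0 0; 0.085 0 0 0 0.143; 0.085 0 0 0 0.143; 0.085 0 0 0 0.143; 0.085 0 0 0 0.143; 0.085 0 0 0 0.143; 0.085 0 0 0 0.143; 0.085 0 0 0 0' 20
python3 - <<'E'
from h import *
s=ctrl.get_state();print(s['joint_pos'].round(3),s['position'])
im=imaging.read_camera("wrist");cv2.imwrite("pics/w1.png",im[:,:,::-1])
E
```

```text
time: 4.5
position: [0.4854, 0.1807, 0.2811]
tcp_rot: [[-0.906, 0.422, 0.022], [0.423, 0.906, 0.019], [-0.012, 0.027, -1.0]]
ft_force: [-0.0, 0.5, 1.2]
gripper_width: 0.0851
grip_force: 0.0
time: 6.2
position: [0.5145, -0.2729, 0.2727]
tcp_rot: [[-0.271, 0.962, 0.021], [0.962, 0.271, 0.019], [0.013, 0.026, -1.0]]
ft_force: [0.9, 0.1, -0.7]
gripper_width: 0.0846
grip_force: 0.0
[ 0.279  0.401  0.174  1.923 -0.13   0.815  0.803] [ 0.51447417 -0.27291475  0.27269152]
```

View pics/w1.png

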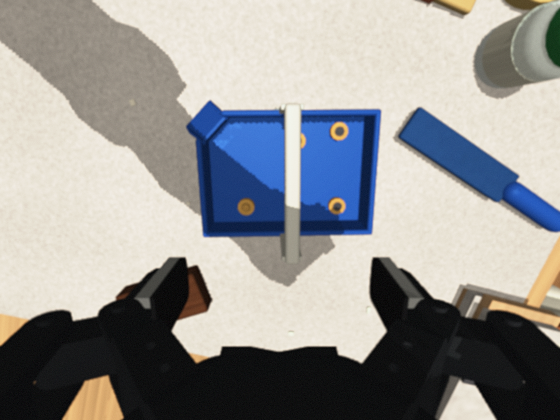

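The wrist view shows the bar from (292,104) to (292,262), aligned with the tool, with the lip at upper left (208,122). I'll mask the bar and compute the offset.

Run:
```python
from h import *
s=ctrl.get_state();c=cam("wrist",s);R=s["tcp_rot"];p=s["position"]
a,b=plane(c,(292,104),.127),plane(c,(292,262),.127)
print(a,b,np.linalg.norm(a-b));d=a-b;print("bar angle",np.degrees(np.arctan2(d[1],d[0])),"toolx",np.degrees(np.arctan2(R[1,0],R[0,0])))
g=(a+b)/2;g[2]=.118;print("grip",g,"tool delta",R.T@(g-p))
for u in((380,110),(372,235),(204,237)):print(plane(c,u,.045))
print(ray(c,(292,183)))
```

```text
[ 0.50570573 -0.18653116  0.127     ] [ 0.54683369 -0.32392434  0.127     ] 0.14341685646590055
bar angle 106.6648065526716 toolx 106.04534272235442
grip [ 0.52626971 -0.25522775  0.118     ] tool delta [0.01176194 0.0121448  0.15529398]
[ 0.60457495 -0.15833476  0.045     ]
[ 0.64746379 -0.29793079  0.045     ]
[ 0.45055488 -0.35520685  0.045     ]
(array([ 0.49381281, -0.21052549,  0.39659508]), array([ 0.11380835, -0.14671644, -0.9872981 ]))
```

```bash
python3 steer.py '0.085 0.012 0.013 0.015 0; 0.085 0 0 0.04 0; 0.085 0 0 0.04 0; 0.085 0 0 0.03 0; 0.085 0 0 0.03 0; 0.085 0 0 0 0; 0.05 0 0 0 0; 0.03 0 0 0 0; 0.02 0 0 0 0; 0.0 0 0 0 0; 0 0 0 0 0; 0 0 0 0 0; 0 0 0 0 0' 28
```

```text
time: 7.55
position: [0.5274, -0.2552, 0.1196]
tcp_rot: [[-0.274, 0.962, 0.023], [0.962, 0.273, 0.019], [0.012, 0.027, -1.0]]
ft_force: [-1.4, 0.7, 7.0]
gripper_width: 0.0133
grip_force: 27.6
```

Gripped at 27.6 N. I'll raise the grip slightly and lift gently.

```bash
python3 steer.py '0 0 0 0 0; 0 0 0 0 0; 0 0 0 -0.01 0; 0 0 0 -0.02 0; 0 0 0 -0.03 0; 0 0 0 -0.03 0; 0 0 0 -0.03 0; 0 0 0 -0.03 0; 0 0 0 -0.03 0; 0 0 0 -0.02 0; 0 0 0 -0.01 0' 33 && python3 steer.py '0 0.01 0.005 -0.01 0; 0 0.02 0.01 -0.02 0; 0 0.03 0.015 -0.02 0; 0 0.032 0.017 -0.02 0; 0 0.032 0.017 -0.02 0; 0 0.032 0.017 -0.02 0; 0 0.032 0.017 -0.02 0; 0 0.032 0.017 -0.02 0; 0 0.032 0.017 -0.02 0; 0 0.032 0.017 -0.02 0; 0 0.032 0.017 -0.02 0; 0 0.032 0.017 -0.02 0; 0 0.032 0.017 -0.02 0; 0 0.032 0.017 -0.02 0; 0 0.032 0.017 -0.02 0; 0 0.032 0.017 0 0; 0 0.032 0.017 0 0; 0 0.02 0.01 0 0; 0 0.01 0.005 0 0; 0 0 0 0 0'
python3 - <<'E'
from h import *
s=ctrl.get_state();print(s['joint_pos'].round(3))
im=imaging.read_camera("wrist");cv2.imwrite("pics/w2.png",im[:,:,::-1])
E
```

```text
time: 8.65
position: [0.5225, -0.2593, 0.3307]
tcp_rot: [[-0.273, 0.962, 0.024], [0.962, 0.273, 0.019], [0.011, 0.028, -1.0]]
ft_force: [0.2, -0.6, -4.6]
gripper_width: 0.0134
grip_force: 32.7
time: 10.65
position: [0.641, 0.332, 0.6307]
tcp_rot: [[-0.276, 0.961, 0.019], [0.961, 0.275, 0.018], [0.012, 0.023, -1.0]]
ft_force: [0.8, -0.4, -4.1]
gripper_width: 0.0132
grip_force: 32.7
[-0.559  0.439  0.009  0.975 -0.01   1.702 -0.273]
```

View pics/w2.png

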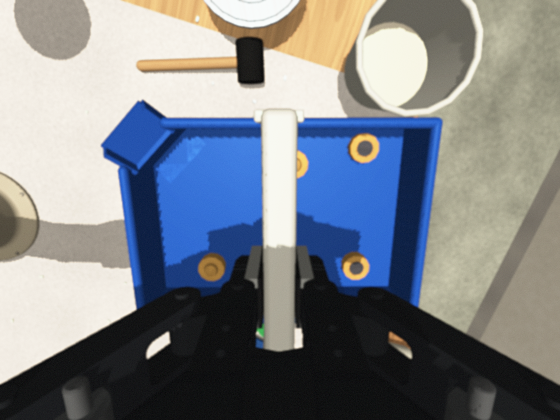

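The tray hangs level with all four natches on its floor. The lip is upper left in the image. Now I'll turn the lip towards the robot, then rise into the limit.

```bash
python3 steer.py '0 0 0 0 -0.04; 0 0 0 0 -0.08; 0 0 0 0 -0.11; 0 0 0 0 -0.11; 0 0 0 0 -0.11; 0 0 0 0 -0.11; 0 0 0 0 -0.11; 0 0 0 0 -0.11; 0 0 0 0 -0.11; 0 0 0 0 -0.07; 0 0 0 0 -0.03; 0 0 0 -0.02 0; 0 0 0 -0.03 0; 0 0 0 -0.03 0; 0 0 0 -0.03 0; 0 0 0 -0.03 0; 0 0 0 0 0'
python3 - <<'E'
from h import *
s=ctrl.get_state();print(s['joint_pos'].round(3))
E
```

```text
time: 12.4
position: [0.6242, 0.3193, 0.7266]
tcp_rot: [[-0.952, 0.3, 0.062], [0.303, 0.952, 0.039], [-0.047, 0.056, -0.997]]
ft_force: [0.2, -0.2, -2.9]
gripper_width: 0.0132
grip_force: 32.9
[-0.667  0.423  0.247  0.793 -0.114  1.862  0.783]
```

```bash
python3 steer.py '0 0 0 -0.03 0; 0 0 0 -0.03 0; 0 0 0 -0.03 0; 0 0 0 -0.03 0; 0 0 0 -0.03 0; 0 0 0 -0.03 0; 0 0 0 -0.03 0; 0 0 0 -0.03 0; 0 0 0 0 0'
python3 - <<'E'
from h import *
s=ctrl.get_state();print(s['joint_pos'].round(3))
E
```

```text
time: 13.3
position: [0.5552, 0.2823, 0.8373]
tcp_rot: [[-0.936, 0.283, 0.211], [0.312, 0.943, 0.117], [-0.165, 0.175, -0.97]]
ft_force: [-0.1, -1.0, -3.3]
gripper_width: 0.0132
grip_force: 33.1
[-0.769  0.263  0.357  0.786 -0.113  1.862  0.783]
```

```bash
python3 steer.py '0 0 0 -0.03 0; 0 0 0 -0.03 0; 0 0 0 -0.03 0; 0 0 0 -0.03 0; 0 0 0 -0.03 0; 0 0 0 -0.03 0; 0 0 0 -0.03 0; 0 0 0 -0.03 0; 0 0 0 -0.03 0; 0 0 0 -0.03 0; 0 0 0 0 0'
python3 - <<'E'
from h import *
s=ctrl.get_state();print(s['joint_pos'].round(3))
E
```

```text
time: 14.4
position: [0.4489, 0.2268, 0.9527]
tcp_rot: [[-0.894, 0.235, 0.381], [0.332, 0.919, 0.211], [-0.301, 0.315, -0.9]]
ft_force: [0.1, 0.3, -4.0]
gripper_width: 0.0133
grip_force: 33.2
[-1.439  0.051  0.975  0.799 -0.058  1.862  0.764]
```

```bash
python3 steer.py '0 0 0 -0.03 0; 0 0 0 -0.03 0; 0 0 0 -0.03 0; 0 0 0 -0.03 0; 0 0 0 -0.03 0; 0 0 0 -0.03 0; 0 0 0 -0.03 0; 0 0 0 -0.03 0; 0 0 0 -0.03 0; 0 0 0 0 0'
python3 - <<'E'
from h import *
s=ctrl.get_state();print(s['joint_pos'].round(3))
im=imaging.read_camera("wrist");cv2.imwrite("pics/w3.png",im[:,:,::-1])
E
```

```text
time: 15.4
position: [0.3994, 0.187, 0.9974]
tcp_rot: [[-0.864, 0.213, 0.456], [0.356, 0.899, 0.255], [-0.355, 0.383, -0.853]]
ft_force: [-1.2, -1.0, -4.9]
gripper_width: 0.0135
grip_force: 33.1
[-0.324 -0.018 -0.256  0.748  0.034  1.862  0.696]
```

View pics/w3.png

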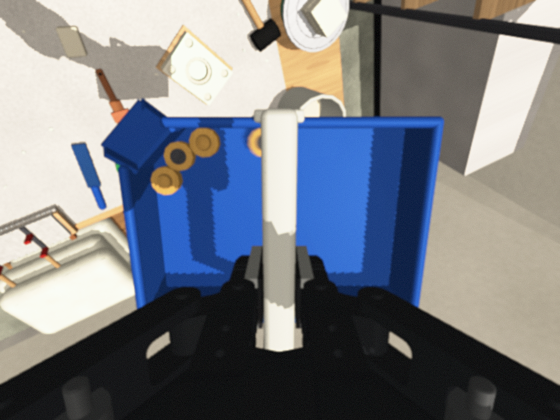

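Three natches are already in the lip corner (~(180,155)). The fourth hangs on the +y wall beside the bar at (257,140). Turning the tool so -x points more downhill should let it run.

```bash
python3 steer.py '0 0 0 -0.03 0; 0 0 0 -0.03 0; 0 0 0 -0.03 0.05; 0 0 0 -0.03 0.1; 0 0 0 -0.03 0.1; 0 0 0 -0.03 0.1; 0 0 0 0 0.05; 0 0 0 0 0; 0 0 0 0 0; 0 0 0 0 0'
python3 - <<'E'
from h import *
s=ctrl.get_state();print(s['joint_pos'].round(3))
im=imaging.read_camera("wrist");cv2.imwrite("pics/w4.png",im[:,:,::-1])
E
```

```text
time: 16.45
position: [0.3379, 0.1528, 1.0363]
tcp_rot: [[-0.712, 0.472, 0.52], [0.669, 0.682, 0.297], [-0.214, 0.559, -0.801]]
ft_force: [0.2, -0.3, -5.1]
gripper_width: 0.0138
grip_force: 33.1
[ 0.02  -0.107 -0.413  0.736 -0.116  1.862  0.409]
```

View pics/w4.png

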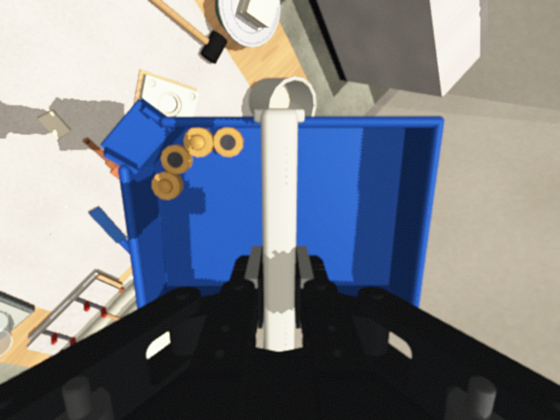

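All four natches are now gathered in the lip corner, between (165,185) and (228,141). I'll work out the descent, turning back to symmetric first.

```bash
python3 steer.py '0 0 0 0 -0.05; 0 0 0 0 -0.1; 0 0 0 0 -0.1; 0 0 0 0 -0.06; 0 0 0 0 0'
cat > lip.py <<'E'
from h import *
s=ctrl.get_state();R=s["tcp_rot"];p=s["position"]
l=p+R@np.array([.0525,-.0825,.115]);print("lip",l.round(4),"tilt",np.arccos(-R[2,2]),"grip",s["grip_force"],s["joint_pos"].round(2))
t=np.array([.566,.274,.147]);print("delta tool",R.T@(t-l),"TCP target",t-l+p)
E
python3 lip.py
```

```text
time: 17.0
position: [0.3377, 0.1524, 1.0367]
tcp_rot: [[-0.821, 0.233, 0.521], [0.43, 0.853, 0.297], [-0.375, 0.467, -0.8]]
ft_force: [-0.2, -0.3, -4.5]
gripper_width: 0.0135
grip_force: 33.0
lip [0.3353 0.1387 0.8863] tilt 0.6427413499542857 grip 33.04159462451935 [-0.01 -0.11 -0.39  0.74 -0.11  1.86  0.71]
delta tool [ 0.14609791 -0.17650265  0.75209842] TCP target [0.56841904 0.2876905  0.29731373]
```

```bash
python3 steer.py '0 0.003 -0.004 0.016 0; 0 0.005 -0.006 0.025 0; 0 0.007 -0.0085 0.036 0; 0 0.007 -0.0085 0.036 0; 0 0.007 -0.0085 0.036 0; 0 0.007 -0.0085 0.036 0; 0 0.007 -0.0085 0.036 0; 0 0.007 -0.0085 0.036 0; 0 0.007 -0.0085 0.036 0; 0 0.007 -0.0085 0.036 0; 0 0.007 -0.0085 0.036 0; 0 0.007 -0.0085 0.036 0; 0 0.007 -0.0085 0.036 0; 0 0.007 -0.0085 0.036 0; 0 0.007 -0.0085 0.036 0; 0 0.007 -0.0085 0.036 0; 0 0.005 -0.006 0.025 0; 0 0.003 -0.004 0.016 0; 0 0 0 0 0'; python3 lip.py
```

```text
time: 18.9
position: [0.5165, 0.2562, 0.4567]
tcp_rot: [[-0.822, 0.238, 0.517], [0.432, 0.852, 0.295], [-0.37, 0.466, -0.804]]
ft_force: [0.3, -0.3, -4.5]
gripper_width: 0.0136
grip_force: 33.0
lip [0.5131 0.2425 0.3064] tilt 0.6374769983460574 grip 33.01734209060669 [-0.03  0.04 -0.56  2.07  0.16  0.4   0.48]
delta tool [ 0.02914567 -0.03484872  0.16474804] TCP target [0.56934445 0.2877125  0.29729399]
```

```bash
python3 steer.py '0 0.004 -0.005 0.02 0; 0 0.006 -0.007 0.03 0; 0 0.006 -0.007 0.03 0; 0 0.004 -0.005 0.02 0; 0 0 0 0 0'; python3 lip.py
```

```text
time: 19.4
position: [0.5467, 0.2747, 0.3594]
tcp_rot: [[-0.822, 0.235, 0.519], [0.431, 0.853, 0.295], [-0.373, 0.466, -0.802]]
ft_force: [0.3, 0.1, -4.0]
gripper_width: 0.0133
grip_force: 33.1
lip [0.5438 0.2609 0.2091] tilt 0.6397138400773746 grip 33.06172549724579 [-0.29  0.19 -0.33  2.17  0.64  0.19 -0.01]
delta tool [ 0.01061462 -0.01257657  0.06522581] TCP target [0.56887761 0.28783319 0.29729259]
```

```bash
python3 steer.py '0 0.003 -0.003 0.012 0; 0 0.003 -0.003 0.012 0; 0 0.003 -0.003 0.012 0; 0 0.002 -0.003 0.012 0; 0 0 0 0 0; 0 0 0 0 0; 0 0 0 0 0'
python3 - <<'E'
from h import *
exec(open("lip.py").read())
f=imaging.read_camera("wrist");g=imaging.read_camera("side")
cv2.imwrite("pics/end.png",np.hstack([f,g])[:,:,::-1][:, :, :]);im=cv2.imread("pics/end.png");cv2.imwrite("pics/end.png",cv2.resize(im,(800,300)))
m=proj(cam("wrist"),[.566,.274,.057]);print("mould in wrist",m)
c=cam("side");print("lip in side",proj(c,l),ctrl.get_state()["joint_velocities"].round(3))
E
```

```text
time: 20.1
position: [0.5598, 0.2824, 0.3184]
tcp_rot: [[-0.819, 0.234, 0.524], [0.433, 0.852, 0.296], [-0.377, 0.469, -0.799]]
ft_force: [0.2, -0.3, -4.0]
gripper_width: 0.0136
grip_force: 33.1
lip [0.5577 0.2689 0.168 ] tilt 0.6454833182434835 grip 33.06897461414337 [-0.4   0.26 -0.22  2.2   1.23  0.11 -0.6 ]
delta tool [ 0.00331102 -0.00359836  0.0226689 ] TCP target [0.56809304 0.28749549 0.29733626]
mould in wrist [154.54003731 102.01777461]
lip in side [261.8288902  138.58054513] [-0.005  0.004  0.002  0.003  0.025 -0.003 -0.025]
```

View pics/end.png

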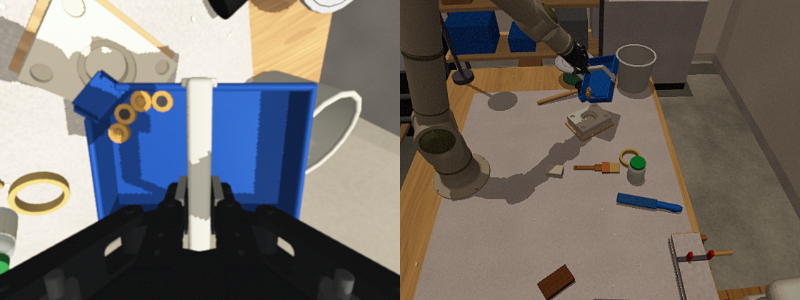

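The final view shows all four natches in the lip corner (wrist (118,110)–(162,100)), with that corner over the mould dish. The side view agrees, with the corner at (587,97). The lip is 111 mm above the mould and 10 mm off centre, and the tilt is 37°. I'll let it settle and hand in.

```bash
python3 steer.py '0 0 0 0 0; 0 0 0 0 0; 0 0 0 0 0; 0 0 0 0 0; 0 0 0 0 0'; python3 -c "
from rig import ctrl, imaging
print(ctrl.get_state()['joint_velocities'].round(3),ctrl.close_job())"
```

```text
time: 20.7
position: [0.5592, 0.2827, 0.3167]
tcp_rot: [[-0.82, 0.234, 0.522], [0.431, 0.852, 0.296], [-0.376, 0.468, -0.8]]
ft_force: [0.9, 0.5, -4.0]
gripper_width: 0.0134
grip_force: 33.1
the job is handed in; nothing more can be done
[-0.001  0.001 -0.001  0.001  0.002 -0.001 -0.002] None
```

I handed the job in at 20.7 s with the tray held still at about 37° and all four natches in the lip corner, about 11 cm above the mould and 1 cm off its centre; the hand-in returned no verdict.

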